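# Sort children's shoe lasts left and right, and a rubber heel, into their trays

## Robot

A 6-joint arm with a two-finger parallel gripper is mounted at the origin on the work surface. World frame = base frame: x ahead of the robot, y to its left, z up, the work surface at z = 0. Lengths are in m, angles in rad, forces in N, time in s.
With the tool pointing down it reaches from about 0.35 to 0.925 m from the base axis. Payload 6.4 kg.
Tool frame: the origin (TCP) lies on the centre line of the jaws, within the pads' length; the fingertips stand 17 mm ahead of it and the grasp point (between the pads) lies 2 mm behind it; z points along the fingers, y is the line along which they close (so a half turn about z gives the same grasp; the last joint's range is limited). The gripper opens to 85 mm and grips with 20 to 120 N. Pads are 22 mm wide; open, the fingers measure 114 mm over their backs; the gripper's body (76 mm by 85 mm) begins 54 mm behind the grasp point. The pads swing forward as they close: fully open they stand 13 mm farther back than shut.
Start: joints at [0.981, 0.245, 1.558, -0, 1.339, -0.174], TCP at [0.263, 0.595, 0.248] pointing down, gripper open.
Joint ranges: [-3.13, 3.13], [-1.02, 2.26], [0.13, 2.54], [-0.95, 4.09], [0.21, 2.88], [-2.74, 2.74]. Speed limits (rad/s): [2.57, 2.57, 3.14, 3.14, 3.14, 3.14].

## Interface

Orientations are given as a 3x3 rotation matrix whose columns are the frame's x, y, z axes.
In Python, from rig import manip gives the robot as it stands. Calls block until the motion is done:
- manip.goto(position, orientation): joint-space move of the TCP to a pose.
- manip.move_straight(position, rot=None, speed=0.15, force_limit=None): straight line of the TCP; rot=None keeps the orientation; speed is the mean speed in m/s. With force_limit (N) it stops when the force on the tool has changed by that much, and returns True; else False.
- manip.movej(angles): joint-space move.
- manip.set_gripper(opening, grip_force=None): opening from 0.0 (shut) to 1.0 (fully open); grip_force is the grip in N (None keeps the last); returns when the fingers have stopped.
- manip.dwell(seconds).
- manip.solve_ik(position, orientation): joint angles nearest the present ones, or None.
- manip.get_obs(): the state.
- manip.read_camera(name): name is "scene" or "top"; returns (picture, depth): 400x640x3 uint8, red, green, blue; 400x640 float32, m along the optical axis (not along the pixel's ray), 0 where there is no reading.
- manip.calibration(name): a dict with "mtx" (3x3 intrinsics, pixels), "position" and "attitude" of the camera in the world. Camera axes: x right, y down, z forward; pixel columns grow to the right and rows downward; lengths in m; the calibration is good to about 2 mm. A picture is of the moment at which its call begins. calibration takes no time and is no camera call.
A pose or a line that the arm cannot do raises manip.IKError and nothing moves.
- manip.sign_off(): hands the job in; it is judged then, once.
The state is a dict: "t": time; "joints": joint angles; "qd": joint speeds; "joint_efforts": joint torques, N m; "eef_pos": TCP position; "ee_rot": TCP orientation; "wrist_force": force on the tool from outside, world axes, zero at the start; "moment": the same for the moment, N m; "width": opening from 0.0 (shut) to 1.0 (fully open); "finger_force": force on a finger pad.
Only numpy, scipy, OpenCV 4.12 (cv2) and the standard library are available. Lean on these libraries where they do the work, as an engineer would, in place of code of your own. Each camera call takes 0.05 s, during which the arm holds its last target. There are 200 camera calls.

## Task

Clear the cobbler's bench: put both left-foot wooden lasts in the tray marked with left-foot soles, both right-foot lasts in the tray marked with right-foot soles, and the rubber heel in the small tray marked with a heel. Each must lie flat on its tray's floor, same way up as now, none stacked or leaning on a wall; toes may point either way. Leave the tack tin and the jar where they are.

Things in the scene. Friction and masses are not known exactly. Their poses are not given: they have to be found in the camera images.
- left_last_a: Loose child's left-foot last, light wood, flat-bottomed, 116 x 51 x 55 mm, 0.1 kg. Origin: underside, mid-length; +x to the toe (x -58..58), z up. From above, toe away from you, its tip bends right (20 mm to -y). Grip the comb on top: 26 mm wide (y -13..13), x -45..7, straight sides from z 30 to 55; below it 36 wide. Toe 9 to 25 high. Same as its twin.
- left_last_b: Loose child's left-foot last, light wood, flat-bottomed, 116 x 51 x 55 mm, 0.1 kg. Origin: underside, mid-length; +x to the toe (x -58..58), z up. From above, toe away from you, its tip bends right (20 mm to -y). Grip the comb on top: 26 mm wide (y -13..13), x -45..7, straight sides from z 30 to 55; below it 36 wide. Toe 9 to 25 high. Same as its twin.
- right_last_a: Loose child's right-foot last, light wood, flat-bottomed, 116 x 51 x 55 mm, 0.1 kg. Origin: underside, mid-length; +x to the toe (x -58..58), z up. From above, toe away from you, its tip bends left (20 mm to +y). Grip the comb on top: 26 mm wide (y -13..13), x -45..7, straight sides from z 30 to 55; below it 36 wide. Toe 9 to 25 high. Same as its twin.
- right_last_b: Loose child's right-foot last, light wood, flat-bottomed, 116 x 51 x 55 mm, 0.1 kg. Origin: underside, mid-length; +x to the toe (x -58..58), z up. From above, toe away from you, its tip bends left (20 mm to +y). Grip the comb on top: 26 mm wide (y -13..13), x -45..7, straight sides from z 30 to 55; below it 36 wide. Toe 9 to 25 high. Same as its twin.
- heel_block: A black rubber heel for a child's shoe, D-shaped from above: 48 mm long (body x -24 to +24), 44 mm wide (y -22 to +22), 25 mm high, 50 g; round at -x, flat at +x, with straight parallel sides from x = -2 to +24. Origin: underside, middle of length; z up. Lies loose on the bench at any yaw; three small steel nail heads show on top.
- left_tray: Grey open tray fixed to the bench, 158 (x) x 154 (y) x 22 mm high; walls and floor 4 thick, inside 150 x 146. Two flat black left-foot soles are marked on its floor at x 0, y -36 and +36, toes to +x: it takes the two left lasts side by side, toes either way. Origin: underside, centre, z up; inner floor at z 4.
- right_tray: Grey open tray fixed to the bench, 158 (x) x 154 (y) x 22 mm high; walls and floor 4 thick, inside 150 x 146. Two flat black right-foot soles are marked on its floor at x 0, y -36 and +36, toes to +x: it takes the two right lasts side by side, toes either way. Origin: underside, centre, z up; inner floor at z 4.
- heel_tray: Grey open tray fixed to the bench, smaller: outside 128 x 128 x 22 mm high, walls and floor 4 mm thick, inside 120 x 120 mm, with one flat black D-shaped heel outline in the middle of its floor: it takes the rubber heel. Origin: underside, centre; inner floor 4 mm above it.
- tack_tin: Bystander: a closed round steel tin of tacks, 60 mm across and 45 mm high, standing loose beside the work. Origin: underside, centre. Leave it where it is.
- jar: Bystander: a closed amber glass jar with a dark cap, 56 mm across and 85 mm high, standing loose beside the work. Origin: underside, centre. Leave it where it is.

How it is judged:
By the outcome, as a careful person would: the job done as asked, in the order asked, and still so for the second after the job is handed in, with the robot touching nothing.
It also fails if it takes over 120 s, if anything falls off the work surface, if the arm or the gripper's body presses on something with over 40 N, if the wrist force passes 120 N, or if a joint passes its speed limit or range.

## Working session

There is one attempt and no reset: what is moved stays moved. The work goes in short steps, each a Python script; the robot and the scene stay as the last script left them, time stands still between calls to the robot, and variables do not carry over. Pictures are saved under pics/ and viewed, at most 14 in all, crops included, and the job is handed in when it is done.

```bash
ls; mkdir -p pics; python3 - <<'E'
from rig import manip
import cv2,numpy as np
np.set_printoptions(precision=4,suppress=True)
for n in("scene","top"):
    p,d=manip.read_camera(n); cv2.imwrite(f"pics/{n}0.png",p[:,:,::-1]); np.save(f"pics/{n}0.npy",d)
    c=manip.calibration(n); print(n,c); print(d.min(),d.max(),(d==0).mean())
o=manip.get_obs(); print(o)
E
```

```text
pics
scene {'mtx': array([[364.7826,   0.    , 321.2754],
       [  0.    , 364.7826, 196.7887],
       [  0.    ,   0.    ,   1.    ]]), 'position': array([ 0.9836, -0.4273,  0.6278]), 'attitude': array([[ 0.7074,  0.4897, -0.5096],
       [ 0.7067, -0.4814,  0.5184],
       [ 0.0085, -0.7269, -0.6867]])}
0.0 3.11718 0.0039765625
top {'mtx': array([[388.2365,   0.    , 321.3612],
       [  0.    , 388.2365, 188.2634],
       [  0.    ,   0.    ,   1.    ]]), 'position': array([0.4023, 0.0067, 0.9863]), 'attitude': array([[ 0.0287, -0.9856,  0.1668],
       [-0.9996, -0.0285,  0.0037],
       [ 0.0011, -0.1668, -0.986 ]])}
0.0 1.9292272 0.00403515625
{'t': 0.1, 'joints': array([ 0.9809,  0.2458,  1.5589,  0.    ,  1.3387, -0.1741]), 'qd': array([-0.0006, -0.0023, -0.0029, -0.0006,  0.0015,  0.0025]), 'joint_efforts': array([ -0.0007, -43.0673, -32.7128,  -0.0002,   0.0029,   0.    ]), 'eef_pos': array([0.2622, 0.5942, 0.2473]), 'ee_rot': array([[-0.9148,  0.4039, -0.001 ],
       [ 0.4039,  0.9148, -0.0015],
       [ 0.0003, -0.0017, -1.    ]]), 'wrist_force': array([0.4619, 0.0162, 0.3119]), 'moment': array([-0.0542, -0.0107, -0.012 ]), 'finger_force': 0.0, 'width': 0.9963168593887683}
```

View pics/top0.png

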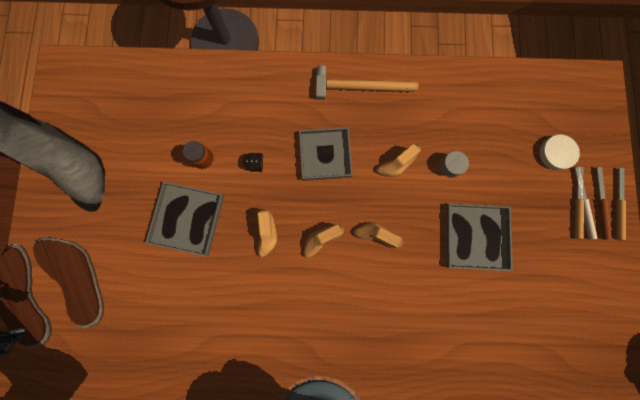

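View pics/scene0.png

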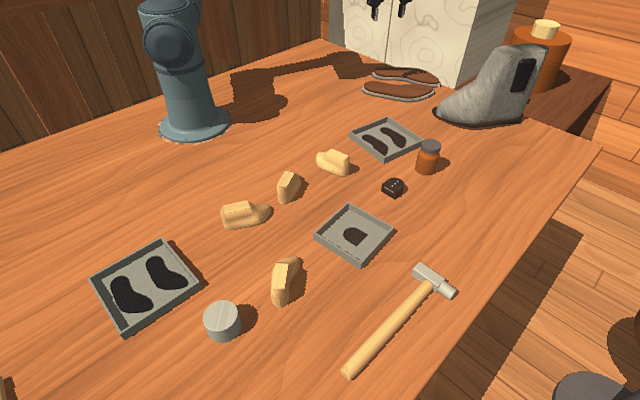

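The top view shows lasts at about (267,232), (322,240), (380,235) and (400,160), and the heel at (253,162). The trays are at (185,219), (479,237) and (325,153), with the jar at (198,154) and the tin at (455,163). The scene view agrees. Next I'll fuse both depth images.

```bash
cat > see.py <<'E'
import numpy as np,cv2
from rig import manip
np.set_printoptions(precision=4,suppress=True)
def cloud(n,d,c=None):
    c=c or manip.calibration(n); K=c["mtx"]; v,u=np.mgrid[0:400,0:640]
    P=np.stack([(u-K[0,2])/K[0,0]*d,(v-K[1,2])/K[1,1]*d,d],-1)
    return P@c["attitude"].T+c["position"]
def project(n,P):
    c=manip.calibration(n); p=(np.atleast_2d(P)-c["position"])@c["attitude"]; K=c["mtx"]
    return p[:,:2]/p[:,2:]*K[0,0]+K[:2,2]
E
python3 - <<'E'
from see import *
roi={"lastA":(267,232),"lastB":(322,239),"lastC":(379,235),"lastD":(402,160),"heel":(253,162),"trayL":(185,219),"trayR":(479,237),"trayH":(325,153),"tin":(455,163),"jar":(198,154)}
Pt=cloud("top",np.load("pics/top0.npy")); Ps=cloud("scene",np.load("pics/scene0.npy"))
for n,P in(("top",Pt),("scene",Ps)):
    m=(P[...,0]>.3)&(P[...,0]<.75)&(abs(P[...,1])<.45)&(abs(P[...,2])<.006)
    A=np.c_[P[m][:,:2],np.ones(m.sum())]; k,*_=np.linalg.lstsq(A,P[m][:,2],rcond=None); print(n,"bench plane",k,"resid sd",(P[m][:,2]-A@k).std())
for k,(u,v) in roi.items():
    p=Pt[v,u]; out=[]
    for P in(Pt,Ps):
        m=(abs(P[...,0]-p[0])<.1)&(abs(P[...,1]-p[1])<.1)&(P[...,2]>.007)&(P[...,2]<.12)
        lab,L=cv2.connectedComponents(m.astype(np.uint8)); 
        # component closest to p
        best=min(range(1,lab),key=lambda i:np.linalg.norm(np.median(P[L==i],0)[:2]-p[:2])+(.5 if (L==i).sum()<25 else 0))
        q=P[L==best]; z=np.percentile(q[:,2],97); t=q[q[:,2]>z-.008]
        (c,s,a)=cv2.minAreaRect((t[:,:2]*1000).astype(np.float32)); out+=[len(q),round(z,4),np.round(c,0),np.round(s,0),round(a)]
    print(k,p,*out)
# height map, 1 mm
H=np.full((560,900),-1.,np.float32)
for P in(Pt,Ps):
    q=P.reshape(-1,3); q=q[np.isfinite(q).all(1)]
    i=((.8-q[:,0])*1000).astype(int); j=((.45-q[:,1])*1000).astype(int)
    ok=(i>=0)&(i<560)&(j>=0)&(j<900)&(q[:,2]<.12)&(q[:,2]>-.02); np.maximum.at(H,(i[ok],j[ok]),q[ok,2])
img=cv2.imread("pics/top0.png")
# ortho colour at z=0.0
xs=.8-np.arange(560)/1000; ys=.45-np.arange(900)/1000
G=np.stack(np.meshgrid(xs,ys,indexing="ij")+[np.full((560,900),.02)] if 0 else [*np.meshgrid(xs,ys,indexing="ij"),np.full((560,900),.04)],-1).reshape(-1,3)
uv=project("top",G).reshape(560,900,2).astype(np.float32)
o=cv2.remap(img,uv[...,0],uv[...,1],cv2.INTER_CUBIC); cv2.imwrite("pics/ortho40.png",o[100:500,50:850])
E
```

```text
top bench plane [ 0.001  -0.0006 -0.0004] resid sd 0.002190344021475024
scene bench plane [-0.001   0.0005  0.003 ] resid sd 0.0012914119480181671
lastA [0.4503 0.1371 0.0533] 711 0.0562 [471. 146.] [70. 24.] 8 671 0.0581 [475. 148.] [68. 28.] 11
lastB [0.4377 0.0052 0.0496] 673 0.0563 [451. -13.] [24. 67.] 28 583 0.0586 [454. -12.] [25. 67.] 29
lastC [ 0.451  -0.1308  0.0522] 688 0.0568 [ 446. -154.] [69. 25.] 66 1082 0.058 [ 448. -153.] [66. 28.] 65
lastD [ 0.6365 -0.1866  0.0537] 661 0.0569 [ 652. -203.] [24. 67.] 41 960 0.0583 [ 656. -202.] [25. 67.] 42
heel [0.6272 0.1856 0.0262] 325 0.0273 [630. 189.] [44. 46.] 1 335 0.029 [632. 192.] [45. 50.] 0
trayL [0.4798 0.3538 0.002 ] 701 0.0241 [480. 350.] [156. 158.] 79 1430 0.0255 [481. 352.] [159. 162.] 80
trayR [ 0.4559 -0.3904  0.0013] 768 0.0244 [ 456. -384.] [157. 158.] 89 1766 0.0255 [ 457. -382.] [154. 162.] 89
trayH [0.662  0.0036 0.0039] 466 0.0247 [658.   3.] [129. 128.] 5 171 0.0092 [662.  -2.] [56. 60.] 2
tin [ 0.6341 -0.319   0.0483] 558 0.0477 [ 636. -324.] [58. 60.] 36 1252 0.0487 [ 639. -322.] [59. 59.] 62
jar [0.6293 0.3072 0.0846] 605 0.0866 [638. 320.] [48. 49.] 46 979 0.0886 [640. 322.] [49. 48.] 78
```

View pics/ortho40.png

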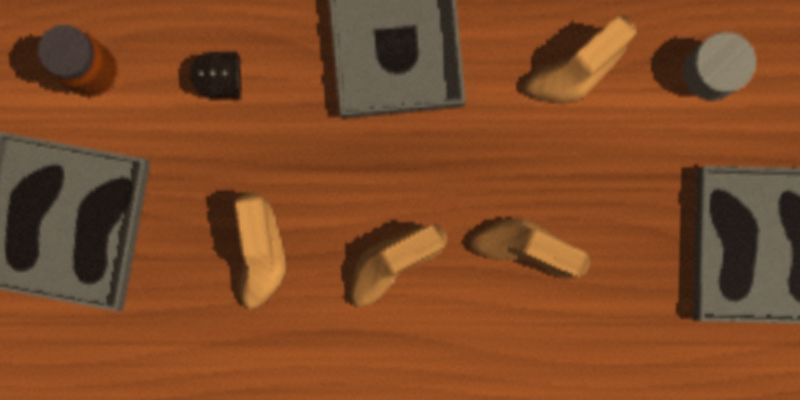

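In the ortho view (row = 700-x mm, col = 400-y mm), the lasts at (262,250) and (585,55) look left-footed. Those at (395,262) and (530,245) look right-footed. The heel's flat side faces right (-y). I'll check handedness numerically and with a rectified montage.

```bash
cat > fit.py <<'E'
from see import *
# centre of the comb and axis angle (rad) from min-area rects; average of both views
L={"A":(473,147,None),"B":(452.5,-12.5,None),"C":(447,-153.5,None),"D":(654,-202.5,None)}
def lasts(Pt,Ps):
    out={}
    for k,(x,y,_) in L.items():
        r=[]
        for P,dz in((Pt,.001),(Ps,.003)):
            q=P.reshape(-1,3)-[0,0,dz]; q=q[(np.hypot(q[:,0]-x/1e3,q[:,1]-y/1e3)<.095)&(q[:,2]>.006)&(q[:,2]<.065)]
            # keep points of this object: connected in xy
            im=np.zeros((200,200),np.uint8); ij=((q[:,:2]-[x/1e3,y/1e3])*1e3+100).astype(int)
            im[ij[:,0],ij[:,1]]=1; im=cv2.dilate(im,np.ones((5,5))); n,lab=cv2.connectedComponents(im); q=q[lab[ij[:,0],ij[:,1]]==lab[95:105,95:105].max()]
            c=q[q[:,2]>.045][:,:2]; (m,s,a)=cv2.minAreaRect((c*1000).astype(np.float32))
            b=cv2.boxPoints((m,s,a)); e=max((b[1]-b[0],b[2]-b[1]),key=np.linalg.norm); e=e/np.linalg.norm(e); m=np.array(m)
            low=q[q[:,2]<.028][:,:2]*1000-m
            if np.mean(low@e)<0: e=-e
            yv=np.array([-e[1],e[0]]); a_=(q[:,:2]*1000-m)
            toe=a_[a_@e>np.percentile(a_@e,95)]
            r.append((m,np.arctan2(e[1],e[0]),s,np.percentile(a_@e,[.5,99.5]),np.percentile(a_@yv,[.5,99.5]),np.median(toe@yv)))
        out[k]=r
    return out
E
python3 - <<'E'
from fit import *
Pt=cloud("top",np.load("pics/top0.npy")); Ps=cloud("scene",np.load("pics/scene0.npy"))
R=lasts(Pt,Ps)
for k,r in R.items():
    for v in r: print(k,"combc",np.round(v[0],1),"deg %.1f"%np.degrees(v[1]),"size",np.round(v[2],1),"ext",np.round(v[3]),np.round(v[4]),"toe y %.1f"%v[5])
img=cv2.imread("pics/top0.png")
def rect(cx,cy,th,z,w):
    n=200; s=np.linspace(w/2,-w/2,n); X,Y=np.meshgrid(s,s,indexing="ij") # rows=+x up, cols=+y left
    G=np.stack([cx+np.cos(th)*X-np.sin(th)*Y,cy+np.sin(th)*X+np.cos(th)*Y,np.full_like(X,z)],-1)
    uv=project("top",G.reshape(-1,3)).reshape(n,n,2).astype(np.float32); return cv2.remap(img,uv[...,0],uv[...,1],cv2.INTER_CUBIC)
a=[rect(.4805,.351,np.radians(-10.5),.004,.17),rect(.4565,-.383,np.radians(-1),.004,.17),rect(.660,.002,np.radians(5),.004,.17),rect(.631,.190,0,.025,.08)]
b=[rect(*(np.mean([v[0] for v in R[k]],0)/1e3),R[k][0][1],.03,.17) for k in"ABCD"]
cv2.imwrite("pics/mont.png",np.vstack([np.hstack(a),np.hstack(b)]))
E
```

```text
A combc [471.3 146.1] deg -171.1 size [71.3 24.7] ext [-34.  77.] [-27.  22.] toe y -15.6
A combc [474.4 148. ] deg -169.0 size [70.6 27.8] ext [-35.  62.] [-13.  21.] toe y 6.7
B combc [451.1 -13.4] deg 117.9 size [23.6 69. ] ext [-33.  78.] [-22.  26.] toe y 16.4
B combc [453.7 -11.6] deg -61.0 size [25.4 68.2] ext [-51.  35.] [-13.  23.] toe y 0.0
C combc [ 446.1 -153.9] deg 66.2 size [69.1 24.9] ext [-34.  77.] [-22.  27.] toe y 15.7
C combc [ 447.9 -152.2] deg 64.5 size [69.2 28.1] ext [-35.  76.] [-22.  21.] toe y 8.1
D combc [ 651.4 -201.7] deg 131.4 size [24.2 69.1] ext [-34.  77.] [-26.  22.] toe y -15.0
D combc [ 655. -201.] deg 131.4 size [24.7 70.4] ext [-36.  73.] [-27.  16.] toe y -18.7
```

View pics/mont.png

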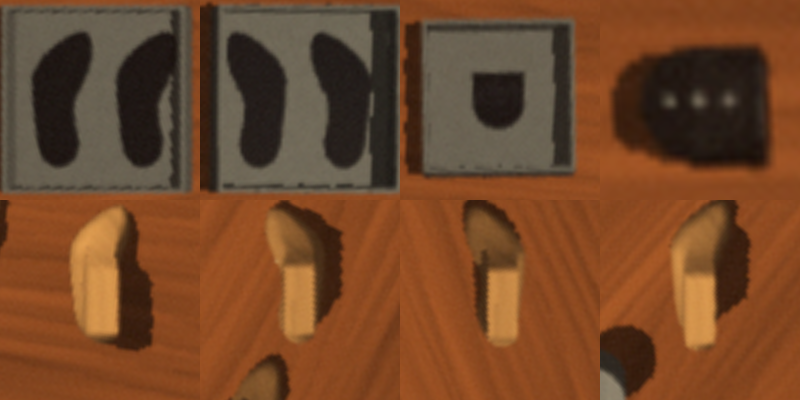

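The montage is clear. The y>0 tray is the left one, A and D are left lasts, and B and C are right. All extents match the given sizes, so I'll start picking with A.

```bash
cat > act.py <<'E'
from see import *
Z=.20
def rot(f): c,s=np.cos(f),np.sin(f); return np.array([[c,s,0],[s,-c,0],[0,0,-1.]])
def choose(p,q,th,thp):
    """pick yaw th, place yaw thp; the half-turn of the hand with the least joint travel"""
    j0=manip.get_obs()["joints"]; best=None
    for o in(0,np.pi):
        a=[manip.solve_ik([*x,z],rot(t+o)) for x,t in((p,th),(q,thp)) for z in(Z,.05)]
        if any(v is None for v in a): continue
        c=max(abs(a[0]-j0))+max(abs(a[2]-a[0])); 
        if best is None or c<best[0]: best=(c,o)
    print("choose",best); return best[1]
def carry(p,th,q,thp,zp,zq,opn,rel,wmin,wmax,f=40):
    o=choose(p,q,th,thp); t0=manip.get_obs()["t"]
    manip.goto([*p,Z],rot(th+o)); manip.set_gripper(opn)
    manip.move_straight([*p,zp+.03],speed=.2)
    if manip.move_straight([*p,zp],speed=.06,force_limit=8):
        print("touched on way down",manip.get_obs()["eef_pos"]); manip.move_straight([*p,Z]); return False
    manip.set_gripper(0.,grip_force=f); w=manip.get_obs()["width"]; 
    manip.move_straight([*p,Z],speed=.2); s=manip.get_obs(); print("width %.3f -> %.3f mm %.1f ff %.1f"%(w,s["width"],s["width"]*85,s["finger_force"]))
    if not wmin<s["width"]*85<wmax: print("BAD GRASP"); return False
    manip.goto([*q,Z],rot(thp+o)); manip.move_straight([*q,zq+.02],speed=.2)
    hit=manip.move_straight([*q,zq-.003],speed=.03,force_limit=5); s=manip.get_obs()
    print("down",hit,s["eef_pos"],"want z",zq)
    manip.set_gripper(rel); manip.move_straight([*q,Z],speed=.2); print("t",manip.get_obs()["t"],"took",manip.get_obs()["t"]-t0); return True
def v(a): return np.array([np.cos(a),np.sin(a)])
def last(c,deg,tray,ty,y):
    """c: comb rect centre, deg: axis to the toe, tray centre, tray yaw deg, slot y"""
    th,tt=np.radians(deg),np.radians(ty); g=np.array(c)+.002*v(th)
    q=np.array(tray)-.019*v(tt)+y*v(tt+np.pi/2)
    return carry(g,th,q,tt,.053,.058,.75,.52,20,32)
LT=((.4807,.351),-10.5); RT=((.4567,-.383),-1.)
E
python3 - <<'E'
from act import *
last((.4728,.147),-170,*LT,.038)
p,d=manip.read_camera("top"); cv2.imwrite("pics/top1.png",cv2.resize(p[120:300,100:340,::-1],None,fx=3,fy=3)); np.save("pics/top1.npy",d)
E
```

```text
choose (np.float64(3.986619177398821), 3.141592653589793)
width 0.295 -> 0.298 mm 25.3 ff 41.3
down True [0.4688 0.3914 0.0573] want z 0.058
t 9.575 took 9.475
```

View pics/top1.png

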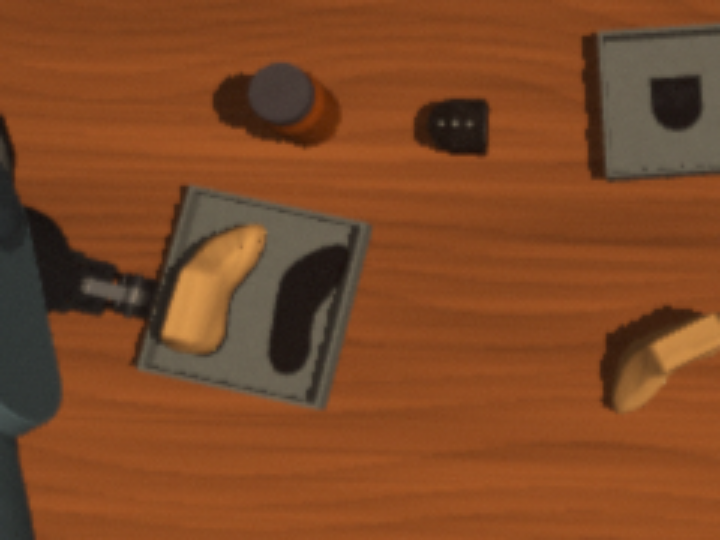

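Last A lies flat over its mark, at about (210,290) in the crop and clear of the walls. I'll carry on with D, B and C.

```bash
python3 - <<'E'
from act import *
ok=last((.6532,-.2015),131.4,*LT,-.031) and last((.4524,-.0125),118.4,*RT,-.038) and last((.447,-.153),65.4,*RT,.031)
print(ok)
p,d=manip.read_camera("top"); cv2.imwrite("pics/top2.png",p[:,:,::-1]); np.save("pics/top2.npy",d)
E
```

```text
choose (np.float64(4.329430611048847), 0)
width 0.295 -> 0.292 mm 24.8 ff 39.7
down True [0.456  0.3238 0.0576] want z 0.058
t 20.275 took 10.649999999999999
choose (np.float64(4.346999730362385), 0)
width 0.293 -> 0.296 mm 25.2 ff 39.3
down True [ 0.4367 -0.4202  0.0574] want z 0.058
t 29.9 took 9.625
choose (np.float64(1.6190110916532916), 0)
width 0.298 -> 0.290 mm 24.7 ff 39.4
down True [ 0.438  -0.3513  0.0574] want z 0.058
t 37.4 took 7.5
True
```

View pics/top2.png

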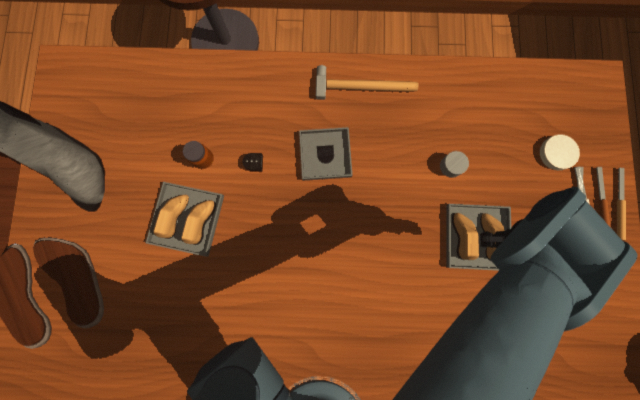

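All four lasts sit in their trays, at about (170,215), (195,222), (465,235) and, partly hidden, (490,230). The heel is next.

```bash
python3 - <<'E'
from act import *
th,tp=np.radians(-89.5),np.radians(-85)
c=np.array([.631,.1905]); t=np.array([.6595,.003])
print(carry(c+.009*v(th),th,t+.009*v(tp),tp,.022,.027,.78,.72,38,48,f=30))
manip.movej([1.4,.245,1.558,0,1.339,-.174])
p,d=manip.read_camera("top"); p2,d2=manip.read_camera("scene"); cv2.imwrite("pics/top3.png",cv2.resize(p[120:290,130:530,::-1],None,fx=2,fy=2)); cv2.imwrite("pics/scene3.png",p2[:,:,::-1]); np.save("pics/top3.npy",d); np.save("pics/scene3.npy",d2)
P=cloud("top",d)
for n,(x,y) in dict(tin=(.636,-.324),jar=(.638,.320),heel=(.6595,.003)).items():
    q=P[(np.hypot(P[...,0]-x,P[...,1]-y)<.045)&(P[...,2]>.02)]; z=np.percentile(q[:,2],97); s=q[q[:,2]>z-.006]; print(n,z,cv2.minAreaRect((s[:,:2]*1e3).astype(np.float32)))
print(manip.get_obs()["t"],manip.get_obs()["eef_pos"])
E
```

```text
choose (np.float64(1.3525079056447535), 3.141592653589793)
width 0.510 -> 0.510 mm 43.3 ff 32.4
down True [ 0.6599 -0.006   0.0266] want z 0.027
t 46.4333 took 8.9833
True
tin 0.04809052735690879 ((636.8740234375, -323.7858581542969), (59.24298858642578, 57.7669563293457), 2.3274199962615967)
jar 0.08670333201639453 ((637.2800903320312, 320.5865173339844), (48.261802673339844, 46.88721466064453), 48.13941192626953)
heel 0.0320850739006533 ((658.0775146484375, 1.2458553314208984), (43.24788284301758, 45.732421875), 1.755110502243042)
49.7917 [-0.0016  0.6499  0.2482]
```

View pics/top3.png

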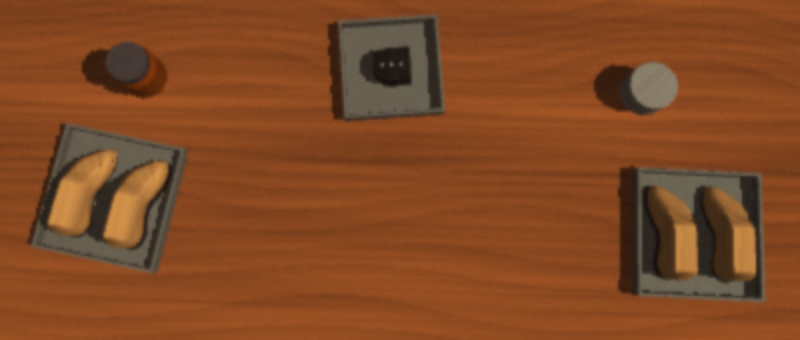

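View pics/scene3.png

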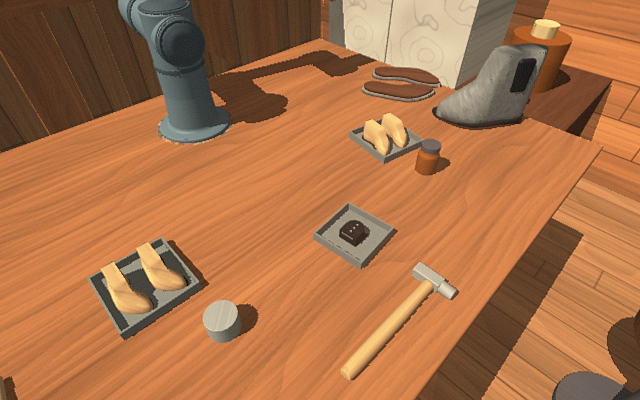

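The heel sits centred in its tray, at (390,65) in the crop. All lasts are flat and apart, and the tin and jar moved less than about 1 mm. I'll check the comb heights, then hand in.

```bash
python3 - <<'E'
from act import *
ok=True
for n in("top","scene"):
    P=cloud(n,np.load(f"pics/{n}3.npy"))
    for x,y in((.4688,.3914),(.456,.3238),(.4367,-.4202),(.438,-.3513)):
        q=P[(np.hypot(P[...,0]-x,P[...,1]-y)<.010)&(P[...,2]>.045)]
        z=np.median(q[:,2]); k=np.linalg.lstsq(np.c_[q[:,:2],np.ones(len(q))],q[:,2],rcond=None)[0]; print(n,len(q),z,k[:2]); ok&=.056<z<.065
if ok: print(manip.sign_off())
E
```

```text
top 56 0.0580231322960712 [-0.031 -0.022]
top 56 0.057959290727448654 [-0.022   0.0053]
top 56 0.058888241895872384 [-0.0171 -0.0409]
top 58 0.058854115669220164 [-0.0182 -0.0042]
scene 19 0.06200284880876017 [-0.0161 -0.0271]
scene 21 0.06115618936969902 [0.0671 0.2976]
scene 75 0.06104641832429891 [ 0.0105 -0.0298]
scene 69 0.06099364662914286 [-0.0074 -0.0137]
the job is handed in; nothing more can be done
None
```

The bench is cleared and handed in at about 50 s of robot time: both left lasts, both right lasts and the heel lie flat in their marked trays, and the tin and jar moved less than about 1 mm by camera.

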